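# Lock the model's baseboard with the big hex key

## Task

The yellow tongue of the open hold-down clamp still points clear of the model's cork baseboard. Take the orange-handled hex key out of its stand, seat it fully home in that clamp's recessed screw, and only then turn the screw clockwise with it until it stops, the tongue square over the board. Keep the hand itself off the clamps and the model, and leave the key standing in the screw, let go.

Things in the scene. Friction and masses are not known exactly. Their poses are not given: they have to be found in the camera images.
- key_handle (a point): Centre of the orange T-handle (70 mm along x, 22 mm thick in y, 30 mm high) of the big hex key, standing tip down in a wooden stand 30 mm high (hole 24 mm deep); z up. Tip 107 mm below. Lowest 62 mm: steel hexagon 17 mm across flats, a flat facing +x, last 8 mm tapered to 9 mm; above it a round neck 16 mm thick. About 0.22 kg. A smaller blue-handled key in a like stand does not fit.
- socket_floor (a point): Centre of the floor of the open clamp's hex socket; z up, x and y turn with the screw. 18.4 mm across flats, a flat on its +x side: the key fits at the same yaw or any multiple of 60 degrees from it (10 degrees of play). Hexagon 20 mm deep, then a 14 mm high greased lead-in widening to 34.8 mm; mouth, flush with the block's top, 34 mm above this point. Key home: handle centre 107 mm above this point.
- hold_screw (a joint): Turn of the open clamp's steel screw about its upright axis, in rad, growing clockwise seen from above (its yaw falls as much). 0 to 0.2 at the start; a stop at 1.2 is fully closed, where its yellow tongue (18 mm wide, reaching 62 mm from the axis, just above the block) points squarely over the board. Turns stiffly (0.06 N m) and stays where left.
- jig: The fixture, fixed to the table. Origin: underside centre of the open clamp's aluminium block (66 mm square, 46 mm high), on the screw axis; z up. Towards -y: a plinth with the cork baseboard (160 x 180 mm, top 46 mm high) and a white card house with blue windows (top 108 mm above the table), then, 272 mm from the origin, a like clamp, already closed, to be left alone.
Not all that is in view belongs to the job. What is shaped like the part that bears key_handle but turquoise is not meant.

How it is judged:
By the outcome, as a careful person would: the job done as asked, in the order asked, and still so for the second after the job is handed in, with the robot touching nothing.
It also fails if it takes over 45 s, if anything falls off the work surface, if the arm or the gripper's body presses on something with over 40 N, if the wrist force passes 120 N, or if a joint passes its speed limit or range.

## Robot

A 6-joint arm with a two-finger parallel gripper is mounted at the origin on the work surface. World frame = base frame: x ahead of the robot, y to its left, z up, the work surface at z = 0. Lengths are in mm, angles in rad, forces in N, time in s.
With the tool pointing down it reaches from about 350 to 775 mm from the base axis. Payload 7.3 kg.
Tool frame: the origin (TCP) lies on the centre line of the jaws, within the pads' length; the fingertips stand 17 mm ahead of it and the grasp point (between the pads) lies 2 mm behind it; z points along the fingers, y is the line along which they close (so a half turn about z gives the same grasp; the last joint's range is limited). The gripper opens to 92 mm and grips with 3 to 60 N. Pads are 19 mm wide; open, the fingers measure 130 mm over their backs; the gripper's body (75 mm by 190 mm) begins 47 mm behind the grasp point.
Start: joints at [1.167, 0.342, 1.524, -0, 1.275, -0.146], TCP at [133.834, 507.673, 243.741] pointing down, gripper open.
Joint ranges: [-2.53, 2.53], [-0.77, 2.02], [0.04, 2.7], [-1, 4.14], [0.28, 2.66], [-3.11, 3.11]. Speed limits (rad/s): [2.57, 2.57, 3.14, 3.14, 3.14, 3.14].

## Interface

Orientations are given as [roll, pitch, yaw] about the fixed x, y, z axes, in that order (R = Rz(yaw) Ry(pitch) Rx(roll)).
In Python, from plant import bot gives the robot as it stands. The module is installed in compiled form; this text tells all that it offers.
- The arm moves only by the shell command python3 -m pendant 'ROWS'. ROWS is JSON, a list of rows, each a list of 3 entries, a list of its own where there are three numbers: the shift along the world's x, y, z as a fraction of full scale, then the turn, a rotation vector about the world's x, y, z as a fraction of full scale, then the opening, from -1 (shut) to 1 (fully open), so that 0 is half open. In form: [[[tx, ty, tz], [rx, ry, rz], claw], ...]. A call has exactly 10 rows; each row shifts and turns the commanded pose from where the row before left it; what a row does not reach is not made up. Full scale, the value 1, is 30 mm for a shift and 0.12 rad for a turn. A row lasts 1/12 s, in which the tool goes at most 41.7 mm and 7.16 degrees, less where a joint would pass 70% of its speed; a pose out of reach is approached as far as the arm can. A call with a number of a shift or a turn outside -1 to 1 is refused whole. A call with a gripper value outside its range is refused whole. The fingers move at their own pace and stop on an object; the grip force is fixed at half the most. Time passes only in rows, so rows that do not move let the fingers close, or fill a call up. It gives the time, the measured TCP pose, the force, the opening and the grip force at its end, in the units of the state.
- bot.get_obs(): the state, without advancing time (a new reading comes with each control period).
- bot.capture(name): name is "scene" or "top" or "wrist"; returns the picture (384x512x3 uint8, blue, green, red); there is no depth.
- bot.camera_params(name): a dict with "fovy" (degrees; the focal length in pixels is half the picture's height over the tangent of half this angle, whatever the lens; pixels are square), "cx", "cy" (the principal point, pixels), "distortion" ([k1, k2, p1, p2, k3] as OpenCV has them; the pictures are not rectified), "camera_from_world" (4x4, takes a point from world to camera coordinates). Camera axes: x right, y down, z forward; pixel columns grow to the right and rows downward; lengths in mm; the calibration is good to about 2 mm. A picture is of the moment at which its call begins: read the wrist's pose just before it. camera_params takes no time and is no camera call; for the wrist camera it gives the pose at the moment of the call.
- bot.close_job(): hands the job in; it is judged then, once.
The state is a dict: "time": time; "joint_positions": joint angles; "dq": joint speeds; "tau": joint torques, N m; "tool_pos": TCP position; "tcp_rot": TCP orientation; "contact_force": force on the tool from outside, world axes, zero at the start; "moment": the same for the moment, N m; "grip_width": finger opening in mm; "finger_force": force on a finger pad.
Only numpy, scipy, OpenCV 4.12 (cv2) and the standard library are available. Lean on these libraries where they do the work, as an engineer would, in place of code of your own. Each camera call takes 0.05 s, during which the arm holds its last target. There are 200 camera calls.

## Working session

There is one attempt and no reset: what is moved stays moved. The work goes in short steps, Python scripts to look and compute and a shell command to move; the robot and the scene stay as the last step left them, time stands still between calls to the robot, and variables do not carry over. Pictures are saved under pics/ and viewed, at most 10 in all, crops included, and the job is handed in when it is done.

```bash
mkdir -p pics
cat > h.py <<'E'
import numpy as np, cv2
from plant import bot
def cam(n):
    p=bot.camera_params(n); f=192/np.tan(np.radians(p["fovy"])/2)
    K=np.array([[f,0,p["cx"]],[0,f,p["cy"]],[0,0,1.]]); return K,np.array(p["distortion"],float),np.array(p["camera_from_world"])
def ray(n,uv,z,c=None):
    K,d,T=c or cam(n); q=cv2.undistortPoints(np.array([[uv]],float),K,d)[0,0]
    R,t=T[:3,:3],T[:3,3]; o=-R.T@t; v=R.T@np.array([q[0],q[1],1]); return o+v*(z-o[2])/v[2]
def proj(n,P,c=None):
    K,d,T=c or cam(n); return cv2.projectPoints(np.array(P,float).reshape(-1,1,3),cv2.Rodrigues(T[:3,:3])[0],T[:3,3],K,d)[0][:,0]
E
python3 - <<'E'
from h import *
a=bot.capture("scene");b=bot.capture("top");cv2.imwrite("pics/s.png",a);cv2.imwrite("pics/t.png",b)
for n in("scene","top","wrist"):
    K,d,T=cam(n);print(n,K[0,0],d,(-T[:3,:3].T@T[:3,3]).round(), T[2,:3].round(2))
print(bot.get_obs())
E
```

```text
scene 346.66120724991805 [-0.05832224  0.          0.          0.          0.        ] [ 853. -193.  545.] [-0.5   0.54 -0.68]
top 416.31105305506964 [-0.13482894  0.          0.          0.          0.        ] [417. 152. 789.] [ 0.15  0.01 -0.99]
wrist 300.8917475039159 [-0.05218622  0.          0.          0.          0.        ] [ 54. 529. 384.] [ 0.29 -0.08 -0.95]
{'time': 0.1, 'joint_positions': array([ 1.16702500e+00,  3.42627194e-01,  1.52494693e+00,  1.33371967e-05,
        1.27542918e+00, -1.45981334e-01]), 'dq': array([-0.00010671, -0.00233757, -0.00389632, -0.00108993,  0.00083333,
        0.00088541]), 'tau': array([ 1.52786553e-03, -4.32000947e+01, -2.44693029e+01,  7.19767646e-02,
        5.26841905e-02, -3.78176628e-05]), 'tool_pos': array([133.66784858, 507.32600114, 243.11899734]), 'tcp_rot': array([-3.14019886e+00, -2.17817246e-04,  2.88379862e+00]), 'contact_force': array([-0.31310338, -0.17599506, -0.49855076]), 'moment': array([-0.04955833,  0.04319119, -0.01930425]), 'finger_force': 0.0, 'grip_width': 91.58071243486592}
```

View pics/s.png

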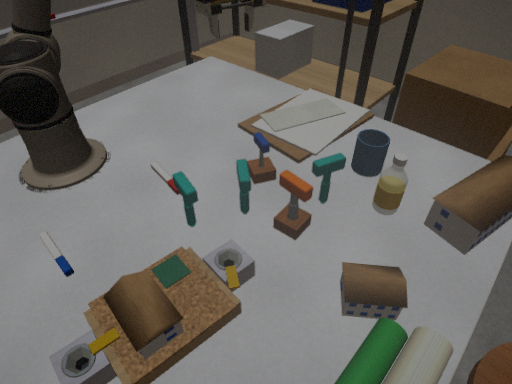

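View pics/t.png

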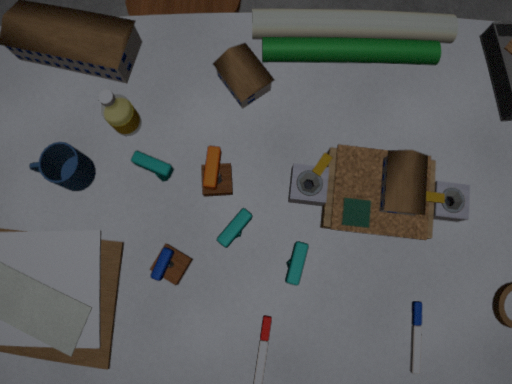

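The scene shows these candidates:
- An orange T-key in a wooden stand: scene (295,185), top (213,165).
- A blue key: scene (261,143).
- Turquoise look-alikes: scene (185,185), (243,175) and (328,162).

Only the orange one fits the description. The open clamp is at top (309,183), with its tongue pointing up-right. The closed clamp is at (453,201).

Run:
```python
from h import *
from scipy.optimize import least_squares
a=cv2.imread("pics/s.png");b=cv2.imread("pics/t.png")
cv2.imwrite("pics/c1.png",cv2.resize(b[130:225,190:350],None,fx=5,fy=5,interpolation=cv2.INTER_CUBIC))
C={"scene":cam("scene"),"top":cam("top")}
def blob(im,lo,hi,box):
    x0,y0,x1,y1=box;m=np.zeros(im.shape[:2],np.uint8)
    m[y0:y1,x0:x1]=cv2.inRange(cv2.cvtColor(im,cv2.COLOR_BGR2HSV),lo,hi)[y0:y1,x0:x1]
    return m
ms={"scene":blob(a,(5,190,110),(16,255,255),(270,160,325,210)),"top":blob(b,(5,190,110),(16,255,255),(190,135,240,200))}
for n,m in ms.items():
    ys,xs=np.nonzero(m);print(n,len(xs),xs.min(),xs.max(),ys.min(),ys.max())
# fit box silhouette: hull projection vs mask via soft IoU (position + yaw)
def iou(p):
    s=0
    c,si=np.cos(p[3]),np.sin(p[3])
    P=[[p[0]+c*x-si*y,p[1]+si*x+c*y,p[2]+z] for x in(-35,35) for y in(-11,11) for z in(-15,15)]
    for n,m in ms.items():
        h=cv2.convexHull((proj(n,P,C[n])*16*1).astype(np.int32));k=np.zeros_like(m);cv2.fillConvexPoly(k,h,255,shift=4)
        s+=(k&m>0).sum() and ((k>0)&(m>0)).sum()/((k>0)|(m>0)).sum()
    return -s
from scipy.optimize import differential_evolution
g=ray("top",(213,165),113,C["top"]);print(g)
r=differential_evolution(iou,[(g[0]-25,g[0]+25),(g[1]-25,g[1]+25),(95,135),(-.7,.7)],seed=0,maxiter=60)
print(r.x,r.fun)
print("mouth",ray("top",(309.5,183),46,C["top"]),"far",ray("top",(452.5,200.5),46,C["top"]))
```

```text
scene 24 283 309 172 187
top 383 204 219 147 186
[583.65336507 216.47412726 113.        ]
[5.79496631e+02 2.20214972e+02 1.06249580e+02 7.78261027e-03] -0.5968123795806842
mouth [565.09991946  46.77276774  46.        ] far [ 530.92213026 -222.00286322   46.        ]
```

View pics/c1.png

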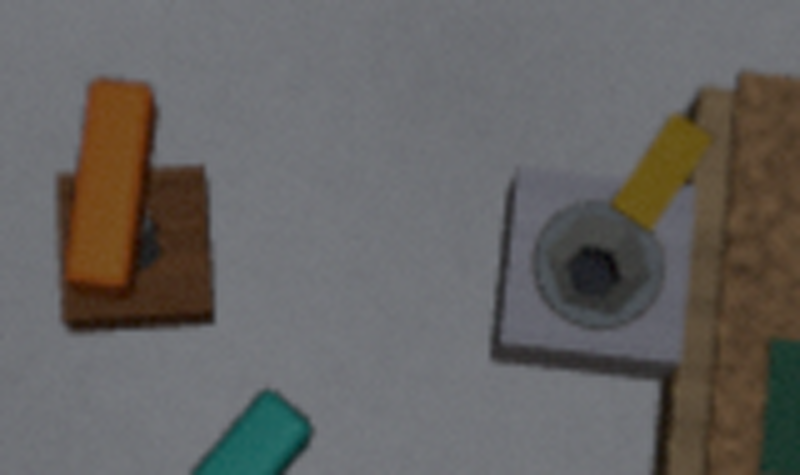

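The crop confirms the orange key standing in its stand, with the handle centre near top px (213,167). The open clamp's hex socket is at crop (597,265), i.e. top px (309.5,183). The clamp spacing I measure is 271 mm against the stated 272 mm, so it checks. Next I move over the clamp for a close look.

```bash
R='[[[0.68,-0.74,0],[0,0,0.11],1],[[0.68,-0.74,0],[0,0,0.11],1],[[0.68,-0.74,0],[0,0,0.11],1],[[0.68,-0.74,0],[0,0,0.11],1],[[0.68,-0.74,0],[0,0,0.11],1],[[0.68,-0.74,0],[0,0,0.11],1],[[0.68,-0.74,0],[0,0,0.11],1],[[0.68,-0.74,0],[0,0,0.11],1],[[0.68,-0.74,0],[0,0,0.11],1],[[0.68,-0.74,0],[0,0,0.11],1]]' ; true
python3 -m pendant '[[[0.68,-0.74,0],[0,0,0.11],1],[[0.68,-0.74,0],[0,0,0.11],1],[[0.68,-0.74,0],[0,0,0.11],1],[[0.68,-0.74,0],[0,0,0.11],1],[[0.68,-0.74,0],[0,0,0.11],1],[[0.68,-0.74,0],[0,0,0.11],1],[[0.68,-0.74,0],[0,0,0.11],1],[[0.68,-0.74,0],[0,0,0.11],1],[[0.68,-0.74,0],[0,0,0.11],1],[[0.68,-0.74,0],[0,0,0.11],1]]'
python3 -m pendant '[[[0.68,-0.74,0],[0,0,0.11],1],[[0.68,-0.74,0],[0,0,0.11],1],[[0.68,-0.74,0],[0,0,0.11],1],[[0.68,-0.74,0],[0,0,0.11],1],[[0.68,-0.74,0],[0,0,0.11],1],[[0.68,-0.74,0],[0,0,0.11],1],[[0.68,-0.74,0],[0,0,0.11],1],[[0.68,-0.74,0],[0,0,0.11],1],[[0.68,-0.74,0],[0,0,0.11],1],[[0,0,0],[0,0,0.11],1]]'
python3 - <<'E'
from h import *
c=cam("wrist");a=bot.capture("wrist");cv2.imwrite("pics/w1.png",a);np.savez("w1.npz",K=c[0],d=c[1],T=c[2])
o=bot.get_obs();print(o["time"],o["tool_pos"],o["tcp_rot"],o["joint_positions"])
print(proj("wrist",[[565,47,46],[565,47,26],[565,47,12],[530.9,-222,46],[580,220,113]]))
E
```

```text
time: 0.93
tool_pos: [338.4, 284.4, 243.5]
tcp_rot: [-3.141, -0.0, 3.017]
contact_force: [0.3, 0.0, 0.4]
grip_width: 92.1
finger_force: 0.0
time: 1.77
tool_pos: [524.3, 82.1, 243.0]
tcp_rot: [-3.14, 0.001, -3.138]
contact_force: [-1.8, -0.7, 0.0]
grip_width: 92.1
finger_force: 0.0
1.8167 [522.50197225  83.93994406 242.87429353] [-3.14137065e+00 -9.50814156e-04 -3.13725125e+00] [ 1.45363335e-02  3.50940127e-01  1.51324325e+00 -2.21713385e-04
  1.27836231e+00 -1.56053748e+00]
[[222.80643631 206.88922817]
 [224.38019201 201.40875546]
 [225.39145276 197.88901791]
 [  0.58678618 178.80828349]
 [388.09570787 244.28424491]]
```

View pics/w1.png

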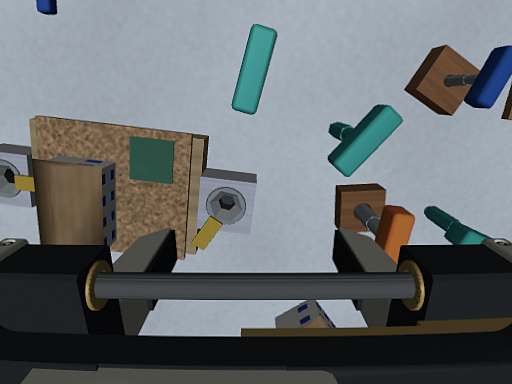

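The wrist picture shows the open clamp at (226,205) with its tongue tip near (203,245). The orange handle is at (397,230), partly behind the finger. I enlarge the socket and redo the handle fit with better masks.

Run:
```python
from h import *
from scipy.optimize import differential_evolution
w=cv2.imread("pics/w1.png");cv2.imwrite("pics/c2.png",cv2.resize(w[170:255,185:265],None,fx=7,fy=7,interpolation=cv2.INTER_CUBIC))
a=cv2.imread("pics/s.png");b=cv2.imread("pics/t.png")
z=np.load("w1.npz");C={"scene":cam("scene"),"top":cam("top")}
def blob(im,box):
    x0,y0,x1,y1=box;m=np.zeros(im.shape[:2],np.uint8)
    m[y0:y1,x0:x1]=cv2.inRange(cv2.cvtColor(im,cv2.COLOR_BGR2HSV),(4,150,60),(20,255,255))[y0:y1,x0:x1];return m
A=cv2.cvtColor(a,cv2.COLOR_BGR2HSV);print(A[178:194:5,284:308:6].tolist())
ms={"scene":blob(a,(270,160,325,203)),"top":blob(b,(195,140,225,192))}
for n,m in ms.items():
    k,l,st,_=cv2.connectedComponentsWithStats(m);i=1+st[1:,4].argmax();ms[n]=(l==i)*np.uint8(255);print(n,st[i])
def f(p):
    s=0;c,si=np.cos(p[3]),np.sin(p[3])
    P=[[p[0]+c*x-si*y,p[1]+si*x+c*y,p[2]+z] for x in(-35,35) for y in(-11,11) for z in(-15,15)]
    for n,m in ms.items():
        h=cv2.convexHull((proj(n,P,C[n])*16).astype(np.int32));k=np.zeros_like(m);cv2.fillConvexPoly(k,h,255,shift=4)
        s+=((k>0)&(m>0)).sum()/((k>0)|(m>0)).sum()
    return -s
r=differential_evolution(f,[(555,610),(195,240),(95,135),(-.7,.7)],seed=0,maxiter=60);print(r.x,r.fun)
r=differential_evolution(lambda p:f([p[0],p[1],113,p[2]]),[(555,610),(195,240),(-.7,.7)],seed=0,maxiter=60);print(r.x,r.fun)
```

```text
[[[8, 162, 96], [12, 185, 150], [12, 187, 149], [0, 2, 138]], [[7, 131, 78], [11, 153, 80], [13, 185, 149], [13, 179, 151]], [[9, 23, 111], [9, 143, 73], [8, 120, 83], [11, 180, 147]], [[105, 4, 140], [0, 4, 115], [9, 124, 78], [8, 148, 81]]]
scene [280 171  32  22 277]
top [203 146  22  46 677]
[ 5.77660482e+02  2.18665928e+02  1.08659806e+02 -8.05945022e-02] -1.0924379230686148
[ 5.76458696e+02  2.18385293e+02 -7.46967844e-02] -1.0823978378958974
```

View pics/c2.png

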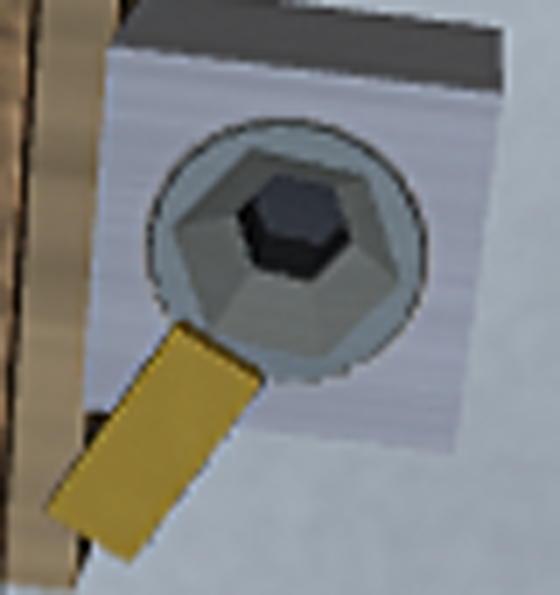

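The crop shows the hex lead-in corners at (250,150), (365,177), (400,277), (322,357), (210,325) and (177,225). The tongue runs from (222,352) to (88,537).

Run:
```python
from h import *
from scipy.optimize import differential_evolution
z=np.load("w1.npz");c=(z["K"],z["d"],z["T"])
u=lambda p:(185+(p[0]+.5)/7-.5,170+(p[1]+.5)/7-.5)
H=np.array([ray("wrist",u(p),46,c) for p in [(250,150),(365,177),(400,277),(322,357),(210,325),(177,225)]])[:,:2]
ce=H.mean(0);an=np.arctan2(*(H-ce).T[::-1]);print("hex c",ce,"r",np.linalg.norm(H-ce,axis=1).round(1),"corner deg mod60",(np.degrees(an)%60).round(1))
o=np.array([ray("wrist",u(p),50,c) for p in [(222,352),(88,537)]])[:,:2];d=o[1]-o[0];print("tongue",o,np.degrees(np.arctan2(d[1],d[0])),np.linalg.norm(o[1]-ce))
d=o[1]-ce;print(np.degrees(np.arctan2(d[1],d[0])))
B=np.array([ray("wrist",u(p),46,c) for p in [(108,45),(502,90),(455,450)]])[:,:2];print("block",B,B[[0,2]].mean(0),np.degrees(np.arctan2(*(B[0]-B[1])[::-1])),np.linalg.norm(B[0]-B[1]))
a=cv2.imread("pics/s.png");b=cv2.imread("pics/t.png");C={"scene":cam("scene"),"top":cam("top")}
hb=cv2.cvtColor(b,cv2.COLOR_BGR2HSV);print(hb[140:200:6,212].tolist(),hb[185,225].tolist())
def comp(m):
    k,l,st,_=cv2.connectedComponentsWithStats(m);i=1+st[1:,4].argmax();print(st[i]);return (l==i)*np.uint8(255)
def rng(im,lo,box):
    x0,y0,x1,y1=box;m=np.zeros(im.shape[:2],np.uint8);m[y0:y1,x0:x1]=cv2.inRange(cv2.cvtColor(im,cv2.COLOR_BGR2HSV),lo,(20,255,255))[y0:y1,x0:x1];return comp(m)
ms={"scene":rng(a,(4,90,60),(270,160,325,203)),"top":rng(b,(4,185,90),(195,140,225,192))}
def f(p):
    s=0;cc,si=np.cos(p[3]),np.sin(p[3])
    P=[[p[0]+cc*x-si*y,p[1]+si*x+cc*y,p[2]+q] for x in(-35,35) for y in(-11,11) for q in(-15,15)]
    for n,m in ms.items():
        h=cv2.convexHull((proj(n,P,C[n])*16).astype(np.int32));k=np.zeros_like(m);cv2.fillConvexPoly(k,h,255,shift=4)
        s+=((k>0)&(m>0)).sum()/((k>0)|(m>0)).sum()
    return -s
r=differential_evolution(f,[(555,610),(195,240),(95,135),(-.7,.7)],seed=0,maxiter=60);print(r.x,r.fun)
```

```text
hex c [565.59085993  48.27148402] r [19.2 19.2 19.7 20.  19.1 19.3] corner deg mod60 [17.6 15.4 17.3 16.1 14.2 15.2]
tongue [[582.28923106  37.00213359]
 [617.81451208  11.97270171]] -35.16671261635783 63.59961824305712
-34.80177433227349
block [[529.12156612  19.42042139]
 [536.62028047  84.75707698]
 [602.42640011  76.86479717]] [565.77398312  48.14260928] -96.54721287834778 65.76556303041927
[[110, 13, 120], [11, 132, 104], [15, 193, 119], [15, 195, 118], [15, 197, 118], [16, 190, 118], [16, 184, 119], [16, 188, 118], [9, 193, 62], [15, 240, 35]] [13, 146, 70]
[280 170  33  31 577]
[203 147  17  40 464]
[ 5.78419182e+02  2.22279834e+02  1.04461191e+02 -1.41248510e-01] -1.4106851972515106
```

The socket centre is (565.7, 48.2), with flats at -14° mod 60. The tongue is at -35° and the board direction is -96.6°, so q≈0.13, about 1.07 rad to go. The key is roughly at (578,221) with yaw about -0.1. I go above it and look from near.

```bash
python3 -m pendant '[[[0.31,0.76,0],[0,0,-0.14],1],[[0.31,0.76,0],[0,0,-0.14],1],[[0.31,0.76,-0.2],[0,0,-0.14],1],[[0.31,0.76,-0.3],[0,0,-0.14],1],[[0.31,0.76,-0.3],[0,0,-0.14],1],[[0.31,0.76,-0.3],[0,0,-0.14],1],[[0,0,0],[0,0,0],1],[[0,0,0],[0,0,0],1],[[0,0,0],[0,0,0],1],[[0,0,0],[0,0,0],1]]'
python3 - <<'E'
from h import *
c=cam("wrist");a=bot.capture("wrist");cv2.imwrite("pics/w2.png",a);np.savez("w2.npz",K=c[0],d=c[1],T=c[2])
o=bot.get_obs();print(o["time"],o["tool_pos"],o["tcp_rot"],o["contact_force"])
m=cv2.inRange(cv2.cvtColor(a,cv2.COLOR_BGR2HSV),(4,120,60),(20,255,255));k,l,st,ce=cv2.connectedComponentsWithStats(m)
for i in range(1,k):
    if st[i,4]>300: print(st[i],ce[i])
E
```

```text
time: 2.65
tool_pos: [576.8, 222.2, 211.3]
tcp_rot: [3.142, 0.0, 3.047]
contact_force: [-0.4, -0.2, 0.7]
grip_width: 91.9
finger_force: 0.0
2.7 [577.00625784 222.00787185 211.4448179 ] [3.14143748e+00 6.22894179e-04 3.04635889e+00] [ 0.54815108  0.14422563 -0.55742633]
[ 285    0   74   52 1677] [316.3273703   23.19976148]
[ 223  150   56   96 3536] [250.71776018 191.64111991]
```

View pics/w2.png

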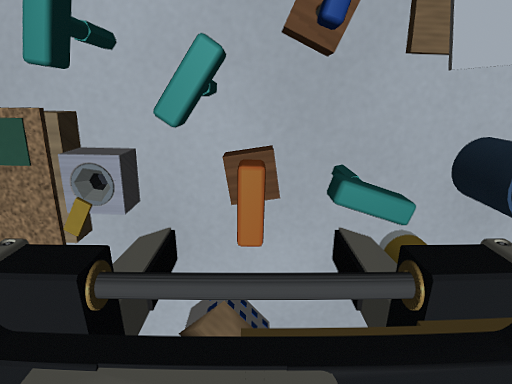

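The orange handle stands between the fingers, at about (239..265, 160..246), nearly in line with the tool.

Run:
```python
from h import *
a=cv2.imread("pics/w2.png");z=np.load("w2.npz");c=(z["K"],z["d"],z["T"])
h=cv2.cvtColor(a,cv2.COLOR_BGR2HSV)
m=cv2.inRange(h,(4,185,150),(20,255,255));m[:, :225]=0;m[:,285:]=0;m[:150]=0
for v in range(165,250,8):
    xs=np.nonzero(m[v])[0];print(v,xs.min() if len(xs) else None,xs.max() if len(xs) else None,len(xs),h[v,250])
k=cv2.findContours(m,0,2)[0];k=max(k,key=cv2.contourArea)[:,0]
P=np.array([ray("wrist",p,128,c)[:2] for p in k],np.float32);r=cv2.minAreaRect(P);print(r,len(k));print(cv2.boxPoints(r))
```

```text
165 None None 0 [ 10 194  88]
173 None None 0 [ 15 173 149]
181 None None 0 [ 15 173 150]
189 None None 0 [ 15 175 150]
197 None None 0 [ 14 177 150]
205 None None 0 [ 14 176 151]
213 None None 0 [ 14 177 150]
221 None None 0 [ 14 178 150]
229 None None 0 [ 14 178 150]
237 None None 0 [ 13 180 150]
245 None None 0 [ 12 207 132]
((545.24267578125, 220.80224609375), (10.663032531738281, 0.7796721458435059), 84.58419799804688) 5
[[544.3514  215.53131]
 [545.1276  215.45773]
 [546.134   226.07318]
 [545.3577  226.14676]]
```

Run:
```python
from h import *
a=cv2.imread("pics/w2.png");z=np.load("w2.npz");c=(z["K"],z["d"],z["T"])
h=cv2.cvtColor(a,cv2.COLOR_BGR2HSV)
m=cv2.inRange(h,(6,140,120),(20,255,255));m[:, :225]=0;m[:,285:]=0;m[:150]=0
k=max(cv2.findContours(m,0,1)[0],key=cv2.contourArea)[:,0]
P=np.array([ray("wrist",p,128,c)[:2] for p in k],np.float32);r=cv2.minAreaRect(P);print(r,len(k));print(cv2.boxPoints(r))
vs=[v for v in range(175,240)];
for s in(min,max):
    Q=np.array([ray("wrist",(s(np.nonzero(m[v])[0]),v),128,c)[:2] for v in vs]);print(np.polyfit(Q[:,0],Q[:,1],1), np.polyval(np.polyfit(Q[:,0],Q[:,1],1),577))
print(proj("wrist",[[577,221,6]],c))
```

```text
((577.509521484375, 219.471923828125), (19.72443199157715, 66.91522216796875), 83.65296936035156) 200
[[543.1667  213.3689 ]
 [609.6718  205.9714 ]
 [611.85236 225.57495]
 [545.3472  232.97244]]
[-1.12427532e-01  2.74493826e+02] 209.62314057958383
[-1.13785677e-01  2.94710728e+02] 229.0563930597882
[[252.85064667 170.81830321]]
```

The handle is at (577.5, 219.4) with yaw -0.112. Before descending I check the fingers' clearance to the turquoise keys by triangulation.

Run:
```python
from h import *
z=np.load("w2.npz");W=(z["K"],z["d"],z["T"]);C={"scene":cam("scene"),"top":cam("top"),"wrist":W}
def tri(obs):
    Ps=[]
    A=[];
    for n,uv in obs:
        a=ray(n,uv,200,C[n]);b=ray(n,uv,0,C[n]);d=(a-b)/np.linalg.norm(a-b);M=np.eye(3)-np.outer(d,d);A.append((M,M@b))
    x=np.linalg.solve(sum(m for m,_ in A),sum(v for _,v in A));return x.round(),[np.linalg.norm(m@x-v).round(1) for m,v in A]
print(tri([("scene",(328,163)),("top",(152,165)),("wrist",(373,200))]))
print(tri([("scene",(243,172)),("top",(235,228)),("wrist",(190,80))]))
```

```text
(array([587., 322., 109.]), [np.float64(0.8), np.float64(1.5), np.float64(2.3)])
(array([478., 182., 112.]), [np.float64(0.9), np.float64(2.0), np.float64(1.4)])
```

The right turquoise key (587,322, top about 124 mm) would come within 5 mm of fully open fingers. So I narrow the opening to about 50 mm before going down.

```bash
python3 -m pendant '[[[0.02,-0.09,0],[0,0,-0.13],0.1],[[0,0,0],[0,0,0],0.1],[[0,0,-0.3],[0,0,0],0.1],[[0,0,-0.6],[0,0,0],0.1],[[0,0,-0.6],[0,0,0],0.1],[[0,0,-0.6],[0,0,0],0.1],[[0,0,-0.6],[0,0,0],0.1],[[0,0,-0.4],[0,0,0],0.1],[[0,0,-0.24],[0,0,0],0.1],[[0,0,0],[0,0,0],0.1]]'
python3 -m pendant '[[[0,0,0],[0,0,0],0.1],[[0,0,0],[0,0,0],-0.4],[[0,0,0],[0,0,0],-0.6],[[0,0,0],[0,0,0],-1],[[0,0,0],[0,0,0],-1],[[0,0,0],[0,0,0],-1],[[0,0,0],[0,0,0],-1],[[0,0,0],[0,0,0],-1],[[0,0,0],[0,0,0],-1],[[0,0,0],[0,0,0],-1]]'
```

```text
time: 3.53
tool_pos: [576.8, 219.5, 108.4]
tcp_rot: [-3.14, -0.003, 3.031]
contact_force: [-0.4, 0.5, 0.0]
grip_width: 50.4
finger_force: 0.0
time: 4.37
tool_pos: [578.0, 220.0, 110.9]
tcp_rot: [3.141, 0.001, 3.031]
contact_force: [-0.9, 0.3, 4.4]
grip_width: 21.9
finger_force: 30.0
```

The key is gripped: width 21.9 mm, 30 N. I lift it and carry it over to the socket.

```bash
python3 -m pendant '[[[0,0,0.3],[0,0,0],-1],[[0,0,0.5],[0,0,0],-1],[[0,0,0.6],[0,0,0],-1],[[0,0,0.6],[0,0,0],-1],[[0,0,0.5],[0,0,0],-1],[[0,0,0],[0,0,0],-1],[[-0.05,-0.5,0],[0,0,-0.13],-1],[[-0.05,-0.72,0],[0,0,-0.13],-1],[[-0.05,-0.72,0],[0,0,-0.13],-1],[[-0.05,-0.72,0],[0,0,-0.13],-1]]'
python3 -m pendant '[[[-0.05,-0.72,0],[0,0,-0.13],-1],[[-0.05,-0.72,0],[0,0,-0.13],-1],[[-0.05,-0.72,0],[0,0,-0.13],-1],[[-0.05,-0.6,0],[0,0,-0.13],-1],[[0,-0.3,0],[0,0,-0.03],-1],[[0,0,0],[0,0,0],-1],[[0,0,0],[0,0,0],-1],[[0,0,0],[0,0,0],-1],[[0,0,0],[0,0,0],-1],[[0,0,0],[0,0,0],-1]]'
python3 - <<'E'
from h import *
c=cam("wrist");a=bot.capture("wrist");b=bot.capture("scene");cv2.imwrite("pics/w3.png",np.hstack([a[120:300,150:350],b[190:370,150:350]]).repeat(2,0).repeat(2,1));cv2.imwrite("pics/w3f.png",a);cv2.imwrite("pics/s3f.png",b)
o=bot.get_obs();print(o["time"],o["tool_pos"],o["tcp_rot"],o["contact_force"],o["moment"],o["grip_width"])
E
```

```text
time: 5.2
tool_pos: [570.7, 138.7, 183.9]
tcp_rot: [-3.141, -0.003, 2.968]
contact_force: [1.0, -0.5, -2.5]
grip_width: 21.9
finger_force: 30.0
time: 6.03
tool_pos: [565.8, 49.4, 185.4]
tcp_rot: [3.141, -0.0, 2.904]
contact_force: [-0.3, -0.8, -1.1]
grip_width: 21.8
finger_force: 30.0
6.1333 [565.80947961  49.08825696 185.49011824] [ 3.14146226e+00 -4.78253301e-05  2.90413503e+00] [-0.59720205  0.44544172 -1.18760937] [-0.0705426   0.02045509  0.01419657] 21.306555647456754
```

View pics/w3.png

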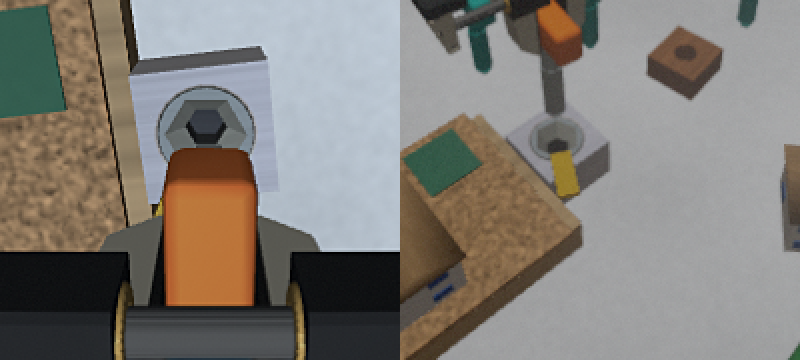

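The wrist view shows the socket hex lined up with the handle. The scene view shows the key hanging upright above the mouth at (555,135). I lower it to the start of the hexagon.

```bash
python3 -m pendant '[[[0,-0.03,-0.2],[0,0,0],-1],[[0,0,-0.3],[0,0,0],-1],[[0,0,-0.3],[0,0,0],-1],[[0,0,-0.3],[0,0,0],-1],[[0,0,-0.25],[0,0,0],-1],[[0,0,-0.15],[0,0,0],-1],[[0,0,-0.1],[0,0,0],-1],[[0,0,-0.1],[0,0,0],-1],[[0,0,0],[0,0,0],-1],[[0,0,0],[0,0,0],-1]]'
```

```text
time: 6.97
tool_pos: [566.0, 47.4, 134.6]
tcp_rot: [3.141, 0.0, 2.903]
contact_force: [-0.3, 0.1, -2.3]
grip_width: 21.5
finger_force: 30.0
```

```bash
python3 -m pendant '[[[0,0,-0.05],[0,0,0],-1],[[0,0,-0.05],[0,0,0],-1],[[0,0,-0.05],[0,0,0],-1],[[0,0,-0.05],[0,0,0],-1],[[0,0,-0.05],[0,0,0],-1],[[0,0,-0.05],[0,0,0],-1],[[0,0,-0.05],[0,0,0],-1],[[0,0,-0.05],[0,0,0],-1],[[0,0,0],[0,0,0],-1],[[0,0,0],[0,0,0],-1]]'
```

```text
time: 7.8
tool_pos: [565.8, 47.5, 122.4]
tcp_rot: [3.142, -0.0, 2.903]
contact_force: [0.4, -0.8, -2.1]
grip_width: 22.0
finger_force: 30.0
```

```bash
python3 -m pendant '[[[0,0,-0.05],[0,0,0],-1],[[0,0,-0.05],[0,0,0],-1],[[0,0,-0.04],[0,0,0],-1],[[0,0,-0.03],[0,0,0],-1],[[0,0,-0.03],[0,0,0],-1],[[0,0,0],[0,0,0],-1],[[0,0,0],[0,0,0],-1],[[0,0,0],[0,0,0],-1],[[0,0,0],[0,0,0],-1],[[0,0,0],[0,0,0],-1]]'
```

```text
time: 8.63
tool_pos: [566.0, 47.5, 116.9]
tcp_rot: [3.141, 0.001, 2.903]
contact_force: [-1.5, -1.2, 4.3]
grip_width: 21.6
finger_force: 30.0
```

```bash
python3 -m pendant '[[[0,0,-0.03],[0,0,0],-1],[[0,0,-0.03],[0,0,0],-1],[[0,0,0],[0,0,0],-1],[[0,0,0],[0,0,0],-1],[[0,0,0],[0,0,0],-1],[[0,0,0],[0,0,0],-1],[[0,0,0],[0,0,0],-1],[[0,0,0],[0,0,0],-1],[[0,0,0],[0,0,0],-1],[[0,0,0],[0,0,0],-1]]'
```

```text
time: 9.47
tool_pos: [566.6, 47.2, 116.8]
tcp_rot: [3.141, 0.003, 2.903]
contact_force: [-4.4, -1.5, 15.5]
grip_width: 21.9
finger_force: 30.0
```

Firm contact at TCP z 116.8 matches the predicted home height of 117, so the key is seated. I relax the push slightly and turn clockwise.

```bash
python3 -m pendant '[[[-0.01,0,0.03],[0,0,-0.3],-1],[[0,0,0],[0,0,-0.8],-1],[[0,0,0],[0,0,-0.8],-1],[[0,0,0],[0,0,-0.8],-1],[[0,0,0],[0,0,-0.8],-1],[[0,0,0],[0,0,-0.8],-1],[[0,0,0],[0,0,-0.8],-1],[[0,0,0],[0,0,-0.8],-1],[[0,0,0],[0,0,-0.8],-1],[[0,0,0],[0,0,-0.8],-1]]'
python3 - <<'E'
from h import *
o=bot.get_obs();print(o["tcp_rot"],o["contact_force"],o["moment"])
E
```

```text
time: 10.3
tool_pos: [566.3, 47.7, 116.8]
tcp_rot: [3.139, 0.001, 1.998]
contact_force: [-1.1, 1.7, 9.6]
grip_width: 21.6
finger_force: 30.0
[3.13910017e+00 7.43573965e-04 1.99840241e+00] [-1.14501625  1.68252668  9.63741106] [0.24546791 0.53939511 0.06089107]
```

```bash
python3 -m pendant '[[[0,0,0.01],[0,0,-0.4],-1],[[0,0,0],[0,0,-0.4],-1],[[0,0,0],[0,0,-0.4],-1],[[0,0,0],[0,0,-0.3],-1],[[0,0,0],[0,0,-0.1],-1],[[0,0,0],[0,0,-0.1],-1],[[0,0,0],[0,0,0],-1],[[0,0,0],[0,0,0],-1],[[0,0,0],[0,0,0],-1],[[0,0,0],[0,0,0],-1]]'
python3 - <<'E'
from h import *
o=bot.get_obs();print(o["tcp_rot"],o["contact_force"],o["moment"])
E
```

```text
time: 11.13
tool_pos: [566.4, 47.8, 116.8]
tcp_rot: [3.139, 0.0, 1.799]
contact_force: [-1.7, 2.1, 6.3]
grip_width: 22.0
finger_force: 30.0
[3.13898404e+00 1.97946567e-04 1.79908136e+00] [-1.73339849  2.14304882  6.2993125 ] [0.21623152 0.30907636 0.02652322]
```

```bash
python3 -m pendant '[[[0,0,0],[0,0,-0.15],-1],[[0,0,0],[0,0,-0.15],-1],[[0,0,0],[0,0,-0.15],-1],[[0,0,0],[0,0,-0.1],-1],[[0,0,0],[0,0,0],-1],[[0,0,0],[0,0,0],-1],[[0,0,0],[0,0,0],-1],[[0,0,0],[0,0,0],-1],[[0,0,0],[0,0,0],-1],[[0,0,0],[0,0,0],-1]]'
python3 - <<'E'
from h import *
o=bot.get_obs();print(o["tcp_rot"],o["contact_force"],o["moment"])
b=bot.capture("top");cv2.imwrite("pics/t4.png",b);cv2.imwrite("pics/c4.png",cv2.resize(b[130:250,270:470],None,fx=4,fy=4,interpolation=cv2.INTER_CUBIC))
E
```

```text
time: 11.97
tool_pos: [566.4, 47.8, 116.9]
tcp_rot: [3.139, 0.0, 1.733]
contact_force: [-1.1, 1.0, 6.7]
grip_width: 22.0
finger_force: 30.0
[3.13886235e+00 4.56908792e-05 1.73303752e+00] [-1.07625668  0.99291616  6.71512707] [0.25951598 0.36138887 0.06034334]
```

```bash
python3 -m pendant '[[[0,0,0],[0,0,-0.15],-1],[[0,0,0],[0,0,-0.15],-1],[[0,0,0],[0,0,-0.15],-1],[[0,0,0],[0,0,0],-1],[[0,0,0],[0,0,0],-1],[[0,0,0],[0,0,0],-1],[[0,0,0],[0,0,0],-1],[[0,0,0],[0,0,0],-1],[[0,0,0],[0,0,0],-1],[[0,0,0],[0,0,0],-1]]'
python3 - <<'E'
from h import *
o=bot.get_obs();print(o["tcp_rot"],o["contact_force"],o["moment"])
E
```

```text
time: 12.85
tool_pos: [566.4, 47.7, 116.9]
tcp_rot: [3.139, -0.0, 1.679]
contact_force: [-1.8, 1.5, 7.1]
grip_width: 21.8
finger_force: 30.0
[ 3.13887070e+00 -7.81002338e-05  1.67900952e+00] [-1.7751182   1.49280788  7.1335703 ] [0.19711524 0.28347865 0.01920393]
```

```bash
python3 -m pendant '[[[0,0,0],[0,0,-0.15],-1],[[0,0,0],[0,0,-0.15],-1],[[0,0,0],[0,0,-0.15],-1],[[0,0,0],[0,0,0],-1],[[0,0,0],[0,0,0],-1],[[0,0,0],[0,0,0],-1],[[0,0,0],[0,0,0],-1],[[0,0,0],[0,0,0],-1],[[0,0,0],[0,0,0],-1],[[0,0,0],[0,0,0],-1]]'
python3 - <<'E'
from h import *
o=bot.get_obs();print(o["time"],o["tcp_rot"],o["contact_force"],o["moment"])
c=cam("wrist");w=bot.capture("wrist");s=bot.capture("scene");b=bot.capture("top")
np.savez("w5.npz",K=c[0],d=c[1],T=c[2]);cv2.imwrite("pics/w5.png",w)
print(proj("wrist",[[565.7,48.2,50],[558.6,-13.4,50]],c))
r=lambda i:cv2.resize(i,(400,300),interpolation=cv2.INTER_CUBIC)
cv2.imwrite("pics/v5.png",np.vstack([np.hstack([r(w),r(s[210:330,150:310])]),np.hstack([r(b[130:250,270:430]),r(w[100:220,80:240])])]))
E
```

```text
time: 13.68
tool_pos: [566.4, 47.7, 116.8]
tcp_rot: [3.139, -0.0, 1.625]
contact_force: [-1.7, 1.1, 7.4]
grip_width: 21.7
finger_force: 30.0
13.6833 [ 3.13885663e+00 -2.26851521e-04  1.62500569e+00] [-1.67525419  1.11695988  7.40609741] [0.23954636 0.22751506 0.09634374]
[[253.66956027 213.2567959 ]
 [240.71591868 284.06754142]]
```

View pics/v5.png

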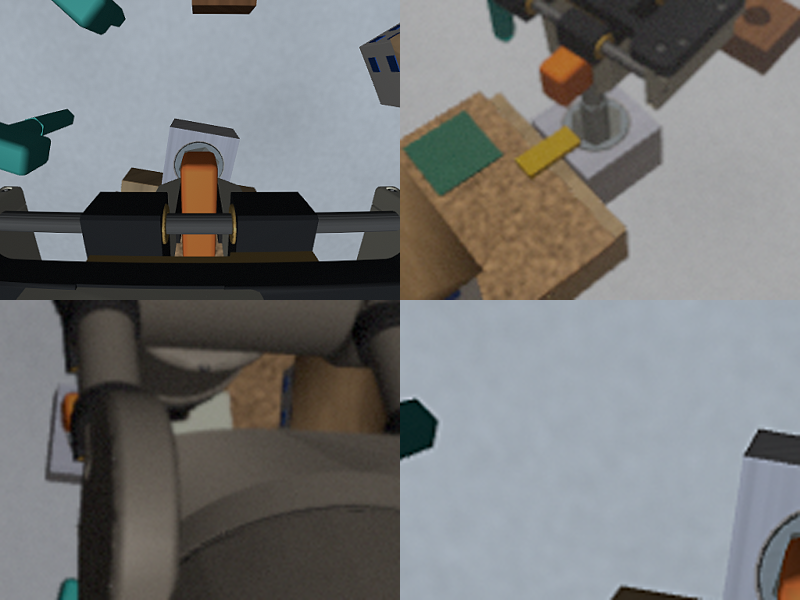

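The scene crop shows the tongue now lying over the board, from about (525,165) to (572,135). I compute its angle.

Run:
```python
from h import *
c=cam("scene");b=bot.capture("scene");cv2.imwrite("pics/s6.png",b)
h=cv2.cvtColor(b,cv2.COLOR_BGR2HSV);m=cv2.inRange(h,(20,140,70),(32,255,255));m[:250]=0;m[295:]=0;m[:,:185]=0;m[:,240:]=0
k,l,st,ce=cv2.connectedComponentsWithStats(m);i=1+st[1:,4].argmax();print(st[i],ce[i])
def sil(ang):
    d=np.radians(ang);u=np.array([np.cos(d),np.sin(d)]);v=np.array([-u[1],u[0]])
    P=[[*(np.array([565.7,48.2])+u*a+v*e),z] for a in(16,62) for e in(-9,9) for z in(46.5,51)]
    q=cv2.convexHull((proj("scene",P,c)*16).astype(np.int32));K=np.zeros_like(m);cv2.fillConvexPoly(K,q,255,shift=4);M=l==i
    return ((K>0)&M).sum()/((K>0)|M).sum()
for a in range(-112,-76,3):print(a,round(sil(a),3))
K=(l==i).astype(np.uint8);P=np.array([ray("scene",(x,y),50,c)[:2] for y,x in zip(*np.nonzero(K))],np.float32)
print(cv2.minAreaRect(P)); d=P.mean(0)-[565.7,48.2];print(np.degrees(np.arctan2(d[1],d[0])))
```

```text
[196 261  26  20 239] [208.42677824 270.36401674]
-112 0.286
-109 0.351
-106 0.449
-103 0.574
-100 0.689
-97 0.758
-94 0.694
-91 0.587
-88 0.501
-85 0.402
-82 0.298
-79 0.232
((561.6544799804688, 6.248014450073242), (43.73427200317383, 19.708436965942383), 83.5584945678711)
-95.07621830419626
```

The tongue measures -96 to -97° against a target of -96.6°. One more nudge should confirm the stop by torque.

```bash
python3 -m pendant '[[[0,0,0],[0,0,-0.15],-1],[[0,0,0],[0,0,-0.15],-1],[[0,0,0],[0,0,-0.1],-1],[[0,0,0],[0,0,0],-1],[[0,0,0],[0,0,0],-1],[[0,0,0],[0,0,0],-1],[[0,0,0],[0,0,0],-1],[[0,0,0],[0,0,0],-1],[[0,0,0],[0,0,0],-1],[[0,0,0],[0,0,0],-1]]'
python3 - <<'E'
from h import *
o=bot.get_obs();print(o["tcp_rot"],o["contact_force"],o["moment"])
E
```

```text
time: 14.72
tool_pos: [566.4, 47.7, 116.8]
tcp_rot: [3.139, -0.0, 1.577]
contact_force: [-0.0, 1.4, 7.8]
grip_width: 21.8
finger_force: 30.0
[ 3.13887301e+00 -3.08823283e-04  1.57727704e+00] [-0.01918505  1.43239182  7.77929748] [0.19707331 0.33890465 0.16636353]
```

```bash
python3 -m pendant '[[[0,0,0],[0,0,-0.2],-1],[[0,0,0],[0,0,-0.2],-1],[[0,0,0],[0,0,-0.2],-1],[[0,0,0],[0,0,-0.2],-1],[[0,0,0],[0,0,0],-1],[[0,0,0],[0,0,0],-1],[[0,0,0],[0,0,0],-1],[[0,0,0],[0,0,0],-1],[[0,0,0],[0,0,0],-1],[[0,0,0],[0,0,0],-1]]'
python3 - <<'E'
from h import *
for _ in range(3):
    o=bot.get_obs();print(o["tcp_rot"],o["contact_force"],o["moment"]);b=bot.capture("scene")
c=cam("scene");cv2.imwrite("pics/s7.png",b)
h=cv2.cvtColor(b,cv2.COLOR_BGR2HSV);m=cv2.inRange(h,(20,140,70),(32,255,255));m[:250]=0;m[295:]=0;m[:,:185]=0;m[:,240:]=0
k,l,st,ce=cv2.connectedComponentsWithStats(m);i=1+st[1:,4].argmax();print(st[i],ce[i])
E
```

```text
time: 15.55
tool_pos: [566.5, 47.8, 116.9]
tcp_rot: [3.139, -0.0, 1.482]
contact_force: [-1.1, 1.9, 5.7]
grip_width: 21.8
finger_force: 30.0
[ 3.13881210e+00 -4.43181377e-04  1.48171498e+00] [-1.07762144  1.94937841  5.67306136] [0.22340173 0.29128218 0.30826307]
[ 3.13884929e+00 -4.08109546e-04  1.48178897e+00] [-0.73641158  1.26057139  6.81749615] [0.21263576 0.22842068 0.33703053]
[ 3.13881951e+00 -4.34986237e-04  1.48175690e+00] [-1.53238327  2.01147417  6.86152577] [0.29211181 0.26766281 0.37627524]
[196 261  26  20 241] [208.36099585 270.22821577]
```

The torque rose to 0.35 N m while the tongue did not move, so the screw is at its stop. I unwind the grip, open and lift off.

```bash
python3 -m pendant '[[[0,0,0],[0,0,0.3],-1],[[0,0,0],[0,0,0.3],-1],[[0,0,0.01],[0,0,0.3],-1],[[0,0,0],[0,0,0.1],-1],[[0,0,0],[0,0,0],-0.45],[[0,0,0],[0,0,0],-0.35],[[0,0,0],[0,0,0],-0.2],[[0,0,0],[0,0,0],0],[[0,0,0],[0,0,0],0.1],[[0,0,0],[0,0,0],0.1]]'
python3 -m pendant '[[[0,0,0],[0,0,0],0.1],[[0,0,0.1],[0,0,0],0.1],[[0,0,0.3],[0,0,0],0.1],[[0,0,0.5],[0,0,0],0.1],[[0,0,0.7],[0,0,0],0.1],[[0,0,0.7],[0,0,0],0.1],[[0,0,0.7],[0,0,0],0.1],[[0,0,0.5],[0,0,0],0.1],[[0,0,0],[0,0,0],0.1],[[0,0,0],[0,0,0],0.1]]'
python3 -m pendant '[[[0,0.5,0.2],[0,0,0],0.1],[[0,0.9,0],[0,0,0],0.1],[[0,0.9,0],[0,0,0],0.1],[[0,0.9,0],[0,0,0],0.1],[[0,0.9,0],[0,0,0],0.1],[[0,0.9,0],[0,0,0],0.1],[[0,0.9,0],[0,0,0],0.1],[[0,0.5,0],[0,0,0],0.1],[[0,0,0],[0,0,0],0.1],[[0,0,0],[0,0,0],0.1]]'
python3 - <<'E'
from h import *
s=bot.capture("scene");b=bot.capture("top");cv2.imwrite("pics/t8.png",b)
r=lambda i:cv2.resize(i,(400,300),interpolation=cv2.INTER_CUBIC)
cv2.imwrite("pics/v8.png",np.hstack([r(s[190:310,150:310]),r(b[120:240,280:440])]))
print(proj("top",[[565.7,48.2,119],[565.7,48.2,134]])-[280,120],proj("scene",[[565.7,48.2,119]])-[150,190])
E
```

```text
time: 16.53
tool_pos: [565.5, 47.4, 116.1]
tcp_rot: [-3.141, 0.0, 1.601]
contact_force: [0.1, -0.3, 0.3]
grip_width: 49.2
finger_force: 0.0
time: 17.37
tool_pos: [565.9, 47.5, 222.3]
tcp_rot: [3.139, 0.0, 1.601]
contact_force: [-0.2, -0.5, -0.2]
grip_width: 50.6
finger_force: 0.0
time: 18.2
tool_pos: [565.1, 239.5, 226.2]
tcp_rot: [-3.14, 0.001, 1.602]
contact_force: [-0.2, 0.1, -1.0]
grip_width: 50.8
finger_force: 0.0
[[34.582764   53.96452705]
 [35.9430389  51.94350161]] [[75.12387779 40.51528896]]
```

View pics/v8.png

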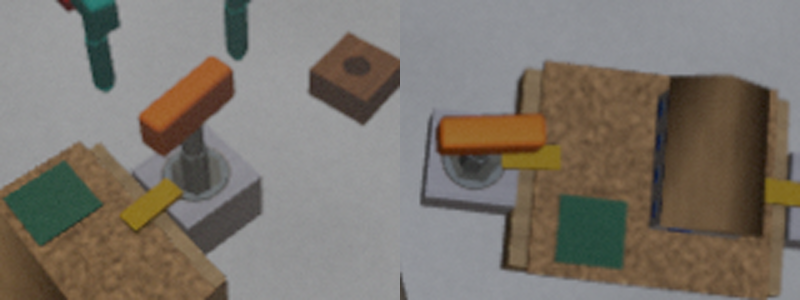

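The key stands home: the handle is at crop (490,133), and I predicted (488,132). The tongue lies square over the board and the robot is clear.

```bash
python3 -c "
from plant import bot
print(bot.close_job())"
```

```text
the job is handed in; nothing more can be done
None
```

The job is handed in at about 18 s of the 45 s allowed: the orange key was seated fully home, the screw turned clockwise to its stop with the tongue square over the board, and the key left standing in the screw, let go.

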